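# Nest a painted keepsake dish, its cork spacer and its lid in the assembly jig

### The arm

A 7-joint arm with a two-finger parallel gripper is mounted at the origin on the work surface. World frame = base frame: x ahead of the robot, y to its left, z up, the work surface at z = 0. Lengths are in m, angles in rad, forces in N, time in s.
With the tool pointing down it reaches from about 0.425 to 0.875 m from the base axis. Payload 4.7 kg.
Tool frame: the origin (TCP) lies midway between the tips of the shut fingers; the grasp point (between the pads) lies 19 mm behind it; z points along the fingers, y is the line along which they close (so a half turn about z gives the same grasp; the last joint's range is limited). The gripper opens to 87 mm and grips with 3 to 60 N. Pads are 19 mm wide; open, the fingers measure 117 mm over their backs; the gripper's body (75 mm by 190 mm) begins 51 mm behind the grasp point.
Start: joints at [1.173, 0.321, -0.07, 1.45, 0.023, 1.371, -0.057], TCP at [0.26, -0.596, 0.223] pointing down, gripper open.
Joint ranges: [-2.86, 2.86], [-0.3, 2.09], [-1.38, 1.24], [0.06, 2.45], [-1.56, 4.7], [0.09, 2.05], [-2.69, 2.69]. Speed limits (rad/s): [2.57, 2.57, 3.14, 3.14, 3.14, 3.14, 3.14].

### API

Orientations are given as a rotation vector (axis times angle).
In Python, from bench import ctrl gives the robot as it stands. The module is installed in compiled form; this text tells all that it offers.
- The arm moves only by the tool carry_out, never from a script. Its argument "steps" is a list of rows, each a list of 7 numbers: the turn, a rotation vector about the world's x, y, z in degrees, then the shift along the world's x, y, z in cm, then the opening, from 0 (shut) to 1 (fully open). A call has 1 to 12 rows; each row is the pose to reach, as a shift and turn from the pose commanded when the call began; what a row does not reach only later rows make up. A row lasts 1/10 s, in which the tool goes at most 50 mm and 8.59 degrees, less where a joint would pass 70% of its speed; a pose out of reach is approached as far as the arm can. A call with a gripper value outside its range is refused whole. The fingers move at their own pace and stop on an object; "squeeze" is the grip in N (left out, the last holds). Time passes only in rows, so rows that repeat a pose let the fingers close. It gives the time, the measured TCP pose, the force, the opening and the grip force at its end, in the units of the state.
- ctrl.get_state(): the state, without advancing time (a new reading comes with each control period).
- ctrl.get_image(name): name is "scene" or "top" or "wrist"; returns a dict with "pixels" (480x640x3 uint8, red, green, blue), "camera_matrix" (3x3 intrinsics, pixels), "k1" (the pictures are not rectified: a ray, as slopes to the right and down, at radius r is drawn at 1 + k1 r^2 times it, then the intrinsics apply), "cam_to_world" (4x4, takes a point from camera to world coordinates); the wrist camera has in their place "T_tool_cam" (4x4, takes a point from camera to tool coordinates, whose origin is the TCP and whose axes are the flange's). Camera axes: x right, y down, z forward; pixel columns grow to the right and rows downward; lengths in m; the calibration is good to about 2 mm. A picture is of the moment at which its call begins: read the wrist's pose just before it. There is no depth.
- ctrl.close_job(): hands the job in; it is judged then, once.
The state is a dict: "time": time; "joint_positions": joint angles; "qd": joint speeds; "joint_torque": joint torques, N m; "position": TCP position; "tool_rot": TCP orientation; "ft_force": force on the tool from outside, world axes, zero at the start; "torque": the same for the moment, N m; "grip_width": opening from 0.0 (shut) to 1.0 (fully open); "grip_force": force on a finger pad.
Only numpy, scipy, OpenCV 4.12 (cv2) and the standard library are available. Lean on these libraries where they do the work, as an engineer would, in place of code of your own. Each camera call takes 0.05 s, during which the arm holds its last target. There are 200 camera calls.

### The job

Put the painted square dish together in the wooden assembly jig: lay the dish open side up in the jig's pocket, then the cork spacer on its rim, then the knobbed wooden lid on the cork with its knob up, each one square and flat, fully home inside the pocket and let go before the next. The pocket has been clamped at an unknown place along the jig's base, so feel for its walls gently; lower the parts rather than dropping them, force nothing on the jig, and leave the other ware where it stands.

Things in the scene. Friction and masses are not known exactly. Their poses are not given: they have to be found in the camera images.
- jig: Wooden assembly jig, fixed. Pale base 110 x 200 x 10 mm (x, y, z); origin: centre of its underside at table height, z up. On it a dark nest block with a square pocket open to the top, square with the base, centred in its x, but clamped immovably with its centre anywhere from -14 to +14 mm along the base's y. That setting is NOT in this pose and differs each time: find it by touch or eye.
- range_mid (a point): Point on the jig base's frame, 20 mm above the jig's origin: where the centre of the pocket's floor would be if the nest were clamped in mid-range. It does not move with the nest. Pocket floor (white) 20 mm above the table, wall tops 66 mm above the table, no lead-in chamfer.
- range_end (a point): Point on the jig base's frame where the pocket floor's centre would be at the +y end (+14 mm). Pocket 59 x 59 mm inside. Its -y and +y walls are full width, 10 mm thick. Its -x and +x sides have only a lip 8 mm wide and 8 mm thick at each corner, leaving a gap 43 mm wide from the floor up for the fingers: hold parts by the faces turned to -x and +x.
- dish: Square white ceramic dish with painted patches, 56 x 56 x 30 mm high, open at the top, walls 5 mm, about 140 g. Stands upright on the board. Origin: centre of its underside; x and y square to its sides, z up.
- spacer: Square tan cork slab, 56 x 56 x 10 mm, about 40 g, lying flat on the board; the same on both faces. Origin: centre of its underside; x, y square to its sides, z up.
- lid: Square pale wooden lid, 56 x 56 x 12 mm, about 60 g, with a blue round knob of 18 mm diameter and 14 mm height in the middle of its top. Lies flat on the board, knob up. Origin: centre of its underside; x, y square to its sides, z up.
- board: Dark wooden serving board 150 x 380 x 12 mm, fixed to the table. Dish, spacer and lid stand on it 125 mm apart in a row along its y, in any order, 15 mm to the -x side of its middle line, each within 0.25 rad of square with it. Origin: centre of its underside; z up.
- pinch_pot: Small pink pot, 32 mm diameter, 30 mm high, on the board on its +x side, between two of the parts' places. Leave alone. Origin: centre of its underside.
- stopper: Tapered cork stopper, 28 mm diameter, 26 mm high, standing on the board on its +x side, between two of the parts' places. Leave alone. Origin: centre of its underside.
- tall_cup: Painted white cup, 72 mm diameter, 78 mm high, beyond the work area. Leave alone. Origin: centre of its underside.
- short_cup: Painted white cup, 76 mm diameter, 55 mm high, beyond the work area. Leave alone. Origin: centre of its underside.
- glaze_jar: Blue glaze jar, 52 mm diameter, 62 mm high, beyond the work area. Leave alone. Origin: centre of its underside.
Not all that is in view belongs to the job. Leave any pink look-alike of the jig alone.

How it is judged:
By the outcome, as a careful person would: the job done as asked, in the order asked, and still so for the second after the job is handed in, with the robot touching nothing.
It also fails if it takes over 72 s, if anything falls off the work surface, if the arm or the gripper's body presses on something with over 40 N, if the wrist force passes 120 N, or if a joint passes its speed limit or range.

## Working session

There is one attempt and no reset: what is moved stays moved. The work goes in short steps, Python scripts to look and compute and a tool call to move; the robot and the scene stay as the last step left them, time stands still between calls to the robot, and variables do not carry over. Pictures are saved under pics/ and viewed, at most 10 in all, crops included, and the job is handed in when it is done.

Besides the shell and the picture viewer there is one more tool, called after ">>>" in YAML: its name, and indented under it one key for each argument. carry_out: Moves the arm, as the interface text tells. Its arguments: {"type":"object","properties":{"steps":{"type":"array","items":{"type":"array","items":{"type":"number"}}},"squeeze":{"type":"number"}},"required":["steps"]}

```bash
mkdir -p pics
cat > h.py <<'E'
import numpy as np, cv2
from bench import ctrl
from scipy.spatial.transform import Rotation as R
def snap(n,f):
    s=ctrl.get_state(); im=ctrl.get_image(n); cv2.imwrite('pics/'+f+'.png',im['pixels'][:,:,::-1])
    if 'cam_to_world' in im: T=np.array(im['cam_to_world'])
    else:
        W=np.eye(4); W[:3,:3]=R.from_rotvec(s['tool_rot']).as_matrix(); W[:3,3]=s['position']; T=W@np.array(im['T_tool_cam'])
    np.savez('pics/'+f,T=T,K=im['camera_matrix'],k1=im['k1'])
    return im
def w(f,uv,z):
    d=np.load('pics/'+f+'.npz'); K,T,k=d['K'],d['T'],float(d['k1'])
    uv=np.atleast_2d(np.array(uv,float)); p=cv2.undistortPoints(uv[:,None],K,np.array([k,0,0,0,0.]))[:,0]
    r=np.c_[p,np.ones(len(p))]@T[:3,:3].T; z=np.broadcast_to(z,len(p))
    return T[:3,3]+r*((z-T[2,3])/r[:,2])[:,None]
def px(f,P):
    d=np.load('pics/'+f+'.npz'); T=np.linalg.inv(d['T'])
    return cv2.projectPoints(np.array(P,float).reshape(-1,1,3),cv2.Rodrigues(T[:3,:3])[0],T[:3,3],d['K'],np.array([float(d['k1']),0,0,0,0]))[0][:,0]
E
python3 - <<'E'
from h import *
for n in('top','scene'):
    im=snap(n,n+'0'); print(n,np.round(im.get('cam_to_world'),3).tolist(),im['k1'],im['camera_matrix'])
print(ctrl.get_state())
E
```

```text
top [[0.026, -0.986, 0.162, 0.354], [-1.0, -0.024, 0.015, 0.033], [-0.011, -0.163, -0.987, 1.232], [0.0, 0.0, 0.0, 1.0]] -0.16566074461406452 [[547.56543138   0.         312.72204255]
 [  0.         547.56543138 242.64692318]
 [  0.           0.           1.        ]]
scene [[0.435, 0.743, -0.509, 0.999], [0.9, -0.356, 0.25, -0.165], [0.005, -0.567, -0.824, 0.747], [0.0, 0.0, 0.0, 1.0]] 0.013532079506648205 [[452.87581119   0.         315.6068204 ]
 [  0.         452.87581119 243.18473384]
 [  0.           0.           1.        ]]
{'time': 0.1, 'joint_positions': array([ 1.17306294,  0.32171444, -0.07007579,  1.45158045,  0.02263359,
        1.3707736 , -0.05691591]), 'qd': array([ 0.00017902, -0.00149912,  0.00015204, -0.00324454,  0.00076618,
        0.00125786,  0.00149049]), 'joint_torque': array([ 3.20533882e-04, -4.92568803e+01, -4.05490184e-01, -3.13397813e+01,
       -6.42999052e-02,  3.96114390e-02,  5.15063550e-05]), 'position': array([ 0.25992869, -0.59522278,  0.2215794 ]), 'tool_rot': array([-3.07363139e+00, -6.42029185e-01,  7.39774542e-04]), 'ft_force': array([0.13564393, 0.35612788, 0.9283182 ]), 'torque': array([-0.00239221,  0.01852078, -0.03536799]), 'grip_force': 0.0, 'grip_width': 0.9987417527864126}
```

View pics/top0.png

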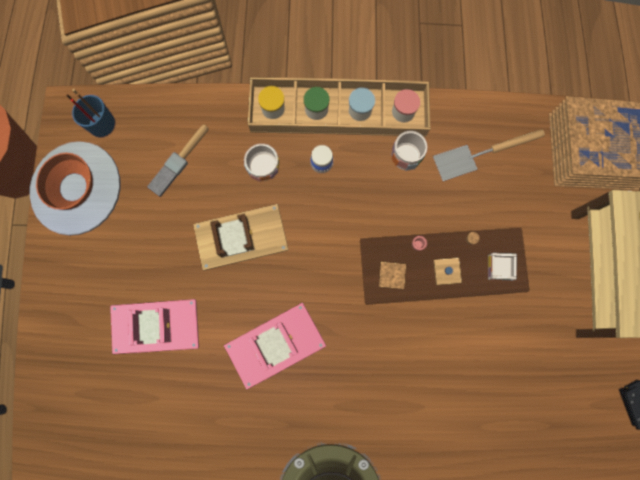

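View pics/scene0.png

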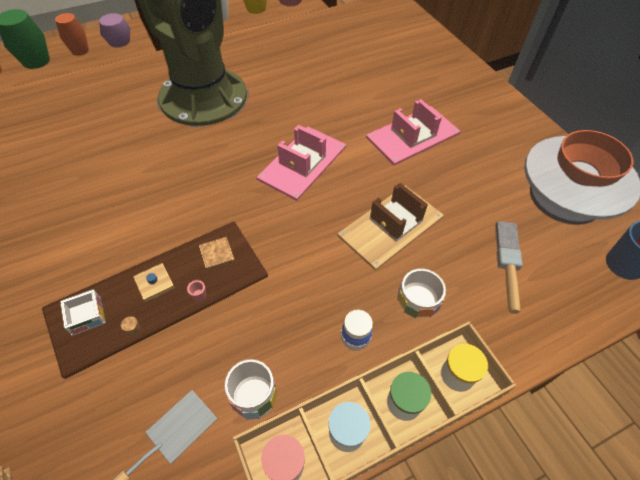

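The top view shows three jig-like things: a pale wood one with a dark nest at (240,237), and pink ones at (154,326) and (274,346). The wooden one fits the description and the pink ones are look-alikes. Left to right on the board are the cork (393,275), lid (448,271) and dish (503,266), with the pink pot at (419,243) and the stopper at (473,238). Next: coarse positions.

Run:
```python
from h import *
np.set_printoptions(precision=4,suppress=True)
print('jig',w('top0',[(194,237),(278,206),(287,246),(203,269)],.01))
print('board',w('top0',[(361,238),(523,228),(529,292),(366,304)],.012))
print('sp,lid,dish',w('top0',[(393,275),(448,271),(503,266)],[.022,.038,.042]))
s=ctrl.get_state();print(R.from_rotvec(s['tool_rot']).as_matrix())
im=ctrl.get_image('wrist');print(im['T_tool_cam'],im['camera_matrix'],im['k1'])
a=cv2.imread('pics/top0.png')[190:280,180:300];cv2.imwrite('pics/c1.png',cv2.resize(a,None,fx=5,fy=5,interpolation=cv2.INTER_CUBIC))
```

```text
jig [[0.5613 0.3239 0.01  ]
 [0.638  0.1337 0.01  ]
 [0.5458 0.1099 0.01  ]
 [0.4883 0.2987 0.01  ]]
board [[ 0.5679 -0.057   0.012 ]
 [ 0.601  -0.4345  0.012 ]
 [ 0.4528 -0.444   0.012 ]
 [ 0.4194 -0.0701  0.012 ]]
sp,lid,dish [[ 0.4845 -0.1286  0.022 ]
 [ 0.4942 -0.2489  0.038 ]
 [ 0.5074 -0.3733  0.042 ]]
[[ 0.9164  0.4003 -0.0008]
 [ 0.4003 -0.9164  0.0015]
 [-0.0001 -0.0017 -1.    ]]
[[ 0.0009 -0.9639 -0.2662  0.0734]
 [ 1.      0.001  -0.0002 -0.0004]
 [ 0.0005 -0.2662  0.9639 -0.1622]
 [ 0.      0.      0.      1.    ]] [[358.0301   0.     327.2014]
 [  0.     358.0301 243.865 ]
 [  0.       0.       1.    ]] -0.04684134194870379
```

View pics/c1.png

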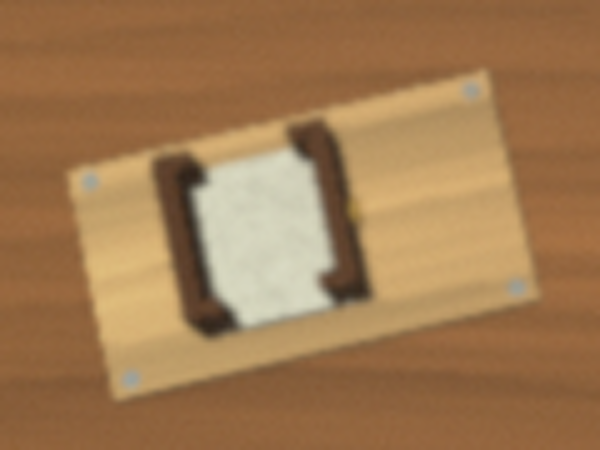

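The crop shows the dark nest on the pale base, between about (155,150) and (370,335), so this is the jig. Next I go over the middle of the board to look with the wrist camera.

>>> carry_out:
  steps:
    - [0, 0, -19, 23.4, 34.6, -2, 1]
    - [0, 0, -19, 23.4, 34.6, -2, 1]
    - [0, 0, -19, 23.4, 34.6, -2, 1]
    - [0, 0, -19, 23.4, 34.6, -2, 1]
    - [0, 0, -19, 23.4, 34.6, -2, 1]
    - [0, 0, -19, 23.4, 34.6, -2, 1]
    - [0, 0, -19, 23.4, 34.6, -2, 1]
    - [0, 0, -19, 23.4, 34.6, -2, 1]
    - [0, 0, -19, 23.4, 34.6, -2, 1]
    - [0, 0, -19, 23.4, 34.6, -2, 1]
    - [0, 0, -19, 23.4, 34.6, -2, 1]
    - [0, 0, -19, 23.4, 34.6, -2, 1]
  squeeze: 10

```text
time: 1.35
position: [0.493, -0.2517, 0.2024]
tool_rot: [3.139, 0.121, -0.001]
ft_force: [-1.0, 0.6, -0.5]
grip_width: 0.995
grip_force: 0.0
```

Run:
```python
from h import *
np.set_printoptions(precision=4,suppress=True)
snap('wrist','w1'); s=ctrl.get_state(); print(s['position'],R.from_rotvec(s['tool_rot']).as_matrix())
```

```text
[ 0.493  -0.2517  0.2025] [[ 0.997   0.0768 -0.0006]
 [ 0.0768 -0.997  -0.0006]
 [-0.0007  0.0006 -1.    ]]
```

View pics/w1.png

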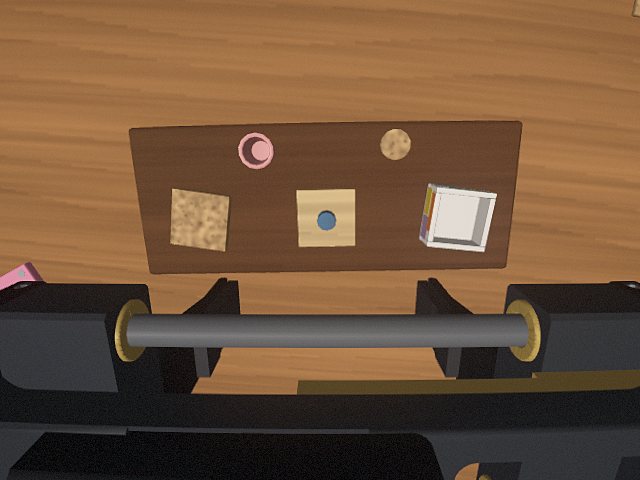

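The wrist view shows the cork with corners near (172,189)–(227,251), the lid (297,190)–(355,246) with its knob at (326,220), and the dish rim (432,184)–(485,251). The pot is at (256,151) and the stopper at (396,144).

Run:
```python
from h import *
np.set_printoptions(precision=4,suppress=True)
def q(n,c,z):
    P=w('w1',c,z)[:,:2]; d=[np.linalg.norm(P[i]-P[i-3]) for i in range(4)]
    a=[np.degrees(np.arctan2(*(P[i]-P[j])[::-1])) for i,j in((0,3),(1,2))]; b=[np.degrees(np.arctan2(*(P[i]-P[j])[::-1]))+0 for i,j in((0,1),(3,2))]
    print(n,P.mean(0),'sides',np.array(d),'yaw x',a,'yaw y-90',np.array(b)-90)
q('cork',[(172,189),(230,196),(227,251),(170,243)],.022)
q('lid',[(297,190),(355,190),(355,246),(299,247)],.024)
q('dish',[(432,184),(496,193),(485,251),(427,242)],.042)
P=w('w1',[(131,129),(521,122),(506,267),(151,273)],.012)[:,:2];print('board',P.mean(0),P)
print(w('w1',[(256,151),(396,144)],.04))
```

```text
cork [ 0.4856 -0.1262] sides [0.0562 0.0556 0.0576 0.0545] yaw x [np.float64(-4.14178980113196), np.float64(-2.720470321377048)] yaw y-90 [-2.6791 -3.833 ]
lid [ 0.497  -0.2501] sides [0.055  0.0552 0.0554 0.0563] yaw x [np.float64(5.231726370238942), np.float64(5.635202672468876)] yaw y-90 [4.4704 5.534 ]
dish [ 0.5111 -0.3728] sides [0.0599 0.0552 0.0569 0.054 ] yaw x [np.float64(3.8287192815734534), np.float64(0.5237450113624242)] yaw y-90 [-2.9827 -4.4621]
board [ 0.5127 -0.2492] [[ 0.5676 -0.0572]
 [ 0.603  -0.4274]
 [ 0.4582 -0.4428]
 [ 0.4223 -0.0696]]
[[ 0.5562 -0.1832  0.04  ]
 [ 0.5718 -0.3055  0.04  ]]
```

>>> carry_out:
  steps:
    - [0, 0, -8, 1.6, -5, 0, 1]
    - [0, 0, -8, 1.6, -10, -3, 1]
    - [0, 0, -8, 1.6, -12.2, -7, 1]
    - [0, 0, -8, 1.6, -12.2, -11, 1]
    - [0, 0, -8, 1.6, -12.2, -14, 1]
    - [0, 0, -8, 1.6, -12.2, -16.5, 1]
    - [0, 0, -8, 1.6, -12.2, -18, 1]
    - [0, 0, -8, 1.6, -12.2, -18.6, 1]
    - [0, 0, -8, 1.6, -12.2, -18.6, 1]
    - [0, 0, -8, 1.6, -12.2, -18.6, 1]

```text
time: 2.4
position: [0.511, -0.3725, 0.0181]
tool_rot: [3.139, -0.094, 0.003]
ft_force: [0.4, -0.9, -0.1]
grip_width: 1.003
grip_force: 0.0
```

>>> carry_out:
  steps:
    - [0, 0, 0, 0, 0, 0, 0.55]
    - [0, 0, 0, 0, 0, 0, 0.55]
    - [0, 0, 0, 0, 0, 0, 0.55]
    - [0, 0, 0, 0, 0, 0, 0.55]
    - [0, 0, 0, 0, 0, 0, 0.55]
    - [0, 0, 0, 0, 0, 0, 0.55]
    - [0, 0, 0, 0, 0, 0, 0.55]
    - [0, 0, 0, 0, 0, 0, 0.55]
  squeeze: 5

```text
time: 3.2
position: [0.5102, -0.3723, 0.0169]
tool_rot: [3.139, -0.094, 0.001]
ft_force: [-0.9, -1.0, 2.9]
grip_width: 0.645
grip_force: 5.0
```

>>> carry_out:
  steps:
    - [0, 0, 0, 0, 0, 0, 1]
    - [0, 0, 0, 0, 0, 0, 1]
    - [0, 0, 0, 0, 0, 0, 1]
    - [0, 0, 0, 0, 0, 0, 1]
    - [0, 0, 0, 0, 0, 4.5, 1]
    - [0, 0, 8, 0, 0, 4.5, 1]
    - [0, 0, 16, 0, 0, 4.5, 1]
    - [0, 0, 24, 0, 0, 4.5, 1]
    - [0, 0, 32, 0, 0, 4.5, 1]
    - [0, 0, 40, 0, 0, 4.5, 1]
    - [0, 0, 48, 0, 0, 4.5, 1]
    - [0, 0, 56, 0, 0, 4.5, 1]

```text
time: 4.4
position: [0.5101, -0.3715, 0.0615]
tool_rot: [-2.812, -1.4, 0.0]
ft_force: [-0.1, 0.8, -0.1]
grip_width: 1.004
grip_force: 0.0
```

>>> carry_out:
  steps:
    - [0, 0, 8, 0, 0, 0, 1]
    - [0, 0, 16, 0, 0, 0, 1]
    - [0, 0, 24, 0, 0, 0, 1]
    - [0, 0, 32, 0, 0, 0, 1]
    - [0, 0, 34, 0, 0, 0, 1]
    - [0, 0, 34, 0, 0, -1.5, 1]
    - [0, 0, 34, 0, 0, -3, 1]
    - [0, 0, 34, 0, 0, -4, 1]
    - [0, 0, 34, 0, 0, -4.5, 1]
    - [0, 0, 34, 0, 0, -4.5, 1]

```text
time: 5.4
position: [0.5094, -0.371, 0.015]
tool_rot: [-2.285, -2.153, 0.0]
ft_force: [0.4, 0.0, 0.7]
grip_width: 1.005
grip_force: 0.0
```

>>> carry_out:
  steps:
    - [0, 0, 0, 0, 0, 0, 0.55]
    - [0, 0, 0, 0, 0, 0, 0.55]
    - [0, 0, 0, 0, 0, 0, 0.55]
    - [0, 0, 0, 0, 0, 0, 0.55]
    - [0, 0, 0, 0, 0, 0, 0.55]
    - [0, 0, 0, 0, 0, 0, 0.55]
    - [0, 0, 0, 0, 0, 0, 0.55]
    - [0, 0, 0, 0, 0, 0, 0.55]
  squeeze: 5

```text
time: 6.2
position: [0.5102, -0.3718, 0.0169]
tool_rot: [2.286, 2.154, -0.0]
ft_force: [-1.3, 0.6, 2.8]
grip_width: 0.645
grip_force: 5.0
```

Run:
```python
from h import *
print(w('top0',[(233,238)],.02), w('top0',[(180+155/5,190+160/5),(180+322/5,190+122/5),(180+370/5,190+297/5),(180+210/5,190+335/5)],.066))
```

```text
[[0.559469  0.2319838 0.02     ]] [[0.5860068  0.27488779 0.066     ]
 [0.60458258 0.20203074 0.066     ]
 [0.52780093 0.17748521 0.066     ]
 [0.50942392 0.24636847 0.066     ]]
```

>>> carry_out:
  steps:
    - [0, 0, 0, 0, 0, 0, 1]
    - [0, 0, 0, 0, 0, 0, 1]
    - [0, 0, 0, 0, 0, 0, 1]
    - [0, 0, 0, 0, 0, 0, 1]
    - [0, 0, 0, 0, 0, 5, 1]
    - [0, 0, 0, 0, 0, 10, 1]
    - [0, 0, 6, 0.5, 5, 14, 1]
    - [0, 0, 12, 1, 10, 16, 1]
    - [0, 0, 18, 1.5, 15, 18, 1]
    - [0, 0, 23, 2, 20, 18, 1]
    - [0, 0, 23, 2, 25, 18, 1]
    - [0, 0, 23, 2, 30, 18, 1]

```text
time: 7.4
position: [0.5301, -0.0905, 0.197]
tool_rot: [1.81, 2.566, 0.0]
ft_force: [0.8, 0.4, 0.1]
grip_width: 0.998
grip_force: 0.0
```

>>> carry_out:
  steps:
    - [0, 0, 0, 0.3, 5, 0, 0.5]
    - [0, 0, 0, 0.6, 10, 0, 0]
    - [0, 0, 0, 1, 15, 0, 0]
    - [0, 0, 0, 1.3, 20, 0, 0]
    - [0, 0, 0, 1.5, 25, 0, 0]
    - [0, 0, 0, 1.5, 30, 0, 0]
    - [0, 0, 0, 1.5, 30, 0, 0]
    - [0, 0, 0, 1.5, 30, 0, 0]
    - [0, 0, 0, 1.5, 30, 0, 0]

```text
time: 8.3
position: [0.5453, 0.2061, 0.1961]
tool_rot: [1.813, 2.565, -0.002]
ft_force: [-0.1, -0.7, 0.1]
grip_width: 0.264
grip_force: 0.0
```

Run:
```python
from h import *
np.set_printoptions(precision=4,suppress=True)
snap('wrist','w2'); s=ctrl.get_state(); print(s['position'],R.from_rotvec(s['tool_rot']).as_matrix(),s['ft_force'])
```

```text
[0.5455 0.2055 0.1961] [[-0.3328  0.943  -0.    ]
 [ 0.943   0.3328 -0.0012]
 [-0.0011 -0.0004 -1.    ]] [-0.2601 -0.2879 -0.3432]
```

View pics/w2.png

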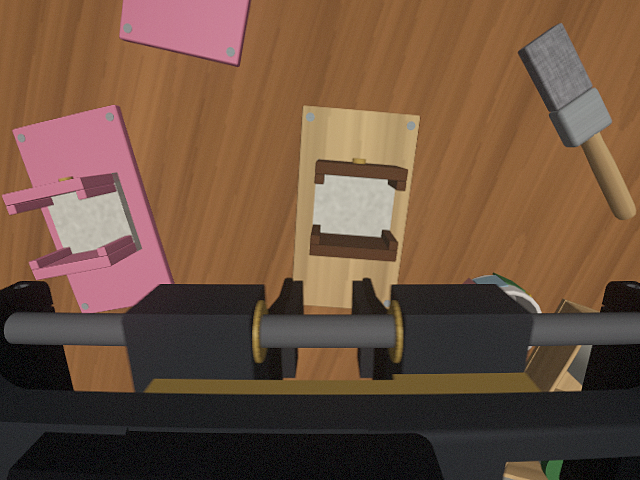

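The wooden jig fills (293,105)–(420,308); its nest runs from (317,160) to (397,260), with the white floor around (353,208). I enlarge it to measure the walls.

Run:
```python
import cv2
a=cv2.imread('pics/w2.png')[95:295,280:440];cv2.imwrite('pics/c2.png',cv2.resize(a,None,fx=3,fy=3,interpolation=cv2.INTER_CUBIC))
```

```text
(no output)
```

View pics/c2.png

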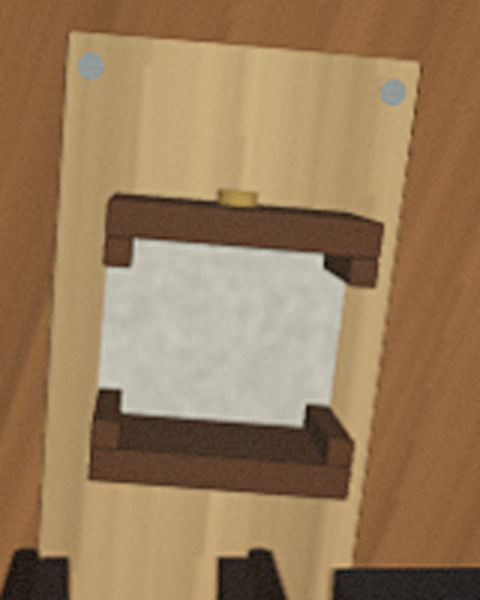

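Run:
```python
from h import *
np.set_printoptions(precision=4,suppress=True)
c=lambda *p:[(x/3+280,y/3+95) for x,y in p]
W=lambda z,*p:w('w2',c(*p),z)[:,:2]
B=W(.01,(70,31),(420,62),(40,550),(355,555)); print('base',B)
f=lambda a,b:np.degrees(np.arctan2(*(a-b)[::-1]))
print('yaws',f(B[1],B[0]),f(B[0],B[2])-90,f(B[1],B[3])-90,'width',np.linalg.norm(B[0]-B[1]))
T=W(.066,(133,238),(325,254),(120,447),(325,465),(90,478),(347,497),(105,236),(377,285),(93,418),(350,440))
print('top',T, 'yaws',f(T[1],T[0]),f(T[3],T[2]),f(T[5],T[4]))
t=np.radians(19.5); e=np.array([[np.cos(t),np.sin(t)],[-np.sin(t),np.cos(t)]])
print('jig axes x,y: top',(T@e.T),'base',B@e.T, 'floor',W(.02,(133,240),(325,254),(120,413),(305,427))@e.T)
```

```text
base [[0.4887 0.3016]
 [0.5932 0.3295]
 [0.5328 0.138 ]
 [0.6362 0.1728]]
yaws 14.938108270646316 15.087397269609397 15.363111925626526 width 0.10815513684805106
top [[0.5267 0.2533]
 [0.5769 0.2667]
 [0.5426 0.1972]
 [0.5992 0.2117]
 [0.5376 0.1857]
 [0.6088 0.2049]
 [0.5195 0.2512]
 [0.5934 0.2637]
 [0.5327 0.2026]
 [0.6031 0.2209]] yaws 14.94720479966784 14.372355690115265 15.14347418344807
jig axes x,y: top [[ 0.5811  0.0629]
 [ 0.6328  0.0588]
 [ 0.5773  0.0047]
 [ 0.6355 -0.0005]
 [ 0.5688 -0.0044]
 [ 0.6423 -0.01  ]
 [ 0.5735  0.0634]
 [ 0.6473  0.0505]
 [ 0.5698  0.0131]
 [ 0.6422  0.0069]] base [[ 0.5613  0.1212]
 [ 0.6692  0.1126]
 [ 0.5483 -0.0478]
 [ 0.6574 -0.0495]] floor [[ 0.5807  0.0587]
 [ 0.6406  0.0546]
 [ 0.5764  0.0034]
 [ 0.6365 -0.0012]]
```

The jig is at yaw 15° and the pocket centre is about (0.563, 0.233). Next I lower the shut fingers into the pocket to feel its walls.

>>> carry_out:
  steps:
    - [0, 0, -4.4, 1.75, 2.75, 0, 0]
    - [0, 0, -4.4, 1.75, 2.75, -4, 0]
    - [0, 0, -4.4, 1.75, 2.75, -8, 0]
    - [0, 0, -4.4, 1.75, 2.75, -10, 0]
    - [0, 0, -4.4, 1.75, 2.75, -11.5, 0]
    - [0, 0, -4.4, 1.75, 2.75, -12.5, 0]
    - [0, 0, -4.4, 1.75, 2.75, -13.5, 0]
    - [0, 0, -4.4, 1.75, 2.75, -14.5, 0]
    - [0, 0, -4.4, 1.75, 2.75, -15.2, 0]
    - [0, 0, -4.4, 1.75, 2.75, -15.2, 0]
    - [0, 0, -4.4, 1.75, 2.75, -15.2, 0]

```text
time: 9.45
position: [0.5627, 0.2353, 0.0447]
tool_rot: [1.908, 2.496, 0.001]
ft_force: [-0.2, -0.2, -0.7]
grip_width: 0.004
grip_force: 0.0
```

Run:
```python
from h import *
np.set_printoptions(precision=4,suppress=True)
s=ctrl.get_state(); M=R.from_rotvec(s['tool_rot']).as_matrix();print(s['position'],s['ft_force'],s['grip_width'],np.degrees(np.arctan2(M[1,1],M[0,1])))
```

```text
[0.5627 0.2353 0.0447] [-0.2062 -0.2087 -0.6624] 0.004159341288930158 15.202996882947456
```

>>> carry_out:
  steps:
    - [0, 0, 0, -0.2, 0.75, 0, 0]
    - [0, 0, 0, -0.39, 1.45, 0, 0]
    - [0, 0, 0, -0.4, 1.5, 0, 0]
    - [0, 0, 0, -0.41, 1.55, 0, 0]
    - [0, 0, 0, -0.43, 1.6, 0, 0]
    - [0, 0, 0, -0.44, 1.65, 0, 0]
    - [0, 0, 0, -0.45, 1.7, 0, 0]
    - [0, 0, 0, -0.47, 1.75, 0, 0]
    - [0, 0, 0, -0.47, 1.75, 0, 0]

```text
time: 10.35
position: [0.5589, 0.2499, 0.0449]
tool_rot: [1.909, 2.491, -0.004]
ft_force: [1.1, -7.7, 4.3]
grip_width: 0.003
grip_force: 3.7
```

>>> carry_out:
  steps:
    - [0, 0, 0, 0.26, -0.97, 0, 0]
    - [0, 0, 0, 0.6, -2.3, 0, 0]
    - [0, 0, 0, 0.9, -3.4, 0, 0]
    - [0, 0, 0, 1.04, -3.86, 0, 0]
    - [0, 0, 0, 1.05, -3.92, 0, 0]
    - [0, 0, 0, 1.07, -3.98, 0, 0]
    - [0, 0, 0, 1.08, -4.04, 0, 0]
    - [0, 0, 0, 1.1, -4.1, 0, 0]
    - [0, 0, 0, 1.12, -4.17, 0, 0]
    - [0, 0, 0, 1.14, -4.24, 0, 0]
    - [0, 0, 0, 1.16, -4.32, 0, 0]
    - [0, 0, 0, 1.18, -4.4, 0, 0]

```text
time: 11.55
position: [0.5679, 0.2141, 0.0442]
tool_rot: [-1.901, -2.495, -0.008]
ft_force: [-0.5, 11.4, -6.0]
grip_width: 0.001
grip_force: 5.9
```

>>> carry_out:
  steps:
    - [0, 0, 0, -0.16, 0.6, 0, 0]
    - [0, 0, 0, -0.16, 0.6, 0, 0]
    - [0, 0, 0, 0.23, 0.7, 0, 0]
    - [0, 0, 0, 0.62, 0.81, 0, 0]
    - [0, 0, 0, 0.71, 0.83, 0, 0]
    - [0, 0, 0, 0.81, 0.86, 0, 0]
    - [0, 0, 0, 0.9, 0.88, 0, 0]
    - [0, 0, 0, 1, 0.91, 0, 0]
    - [0, 0, 0, 1.05, 0.92, 0, 0]

```text
time: 12.45
position: [0.5804, 0.2175, 0.0444]
tool_rot: [1.908, 2.495, 0.0]
ft_force: [-1.1, 0.4, -0.9]
grip_width: 0.007
grip_force: 0.4
```

>>> carry_out:
  steps:
    - [0, 0, 0, 0.05, 0.01, 0, 0]
    - [0, 0, 0, 0.1, 0.03, 0, 0]
    - [0, 0, 0, 0.15, 0.04, 0, 0]
    - [0, 0, 0, 0.2, 0.05, 0, 0]
    - [0, 0, 0, 0.25, 0.07, 0, 0]
    - [0, 0, 0, 0.3, 0.08, 0, 0]
    - [0, 0, 0, 0.35, 0.09, 0, 0]

```text
time: 13.15
position: [0.5838, 0.2185, 0.0444]
tool_rot: [1.908, 2.495, 0.0]
ft_force: [0.4, -0.6, -0.3]
grip_width: 0.006
grip_force: 0.0
```

>>> carry_out:
  steps:
    - [0, 0, 0, 0.05, 0.01, 0, 0]
    - [0, 0, 0, 0.1, 0.03, 0, 0]
    - [0, 0, 0, 0.15, 0.04, 0, 0]
    - [0, 0, 0, 0.2, 0.05, 0, 0]
    - [0, 0, 0, 0.25, 0.07, 0, 0]
    - [0, 0, 0, 0.3, 0.08, 0, 0]
    - [0, 0, 0, 0.35, 0.09, 0, 0]

```text
time: 13.85
position: [0.5865, 0.2194, 0.0442]
tool_rot: [-1.908, -2.495, 0.002]
ft_force: [-2.7, -1.1, 1.1]
grip_width: 0.005
grip_force: 1.3
```

>>> carry_out:
  steps:
    - [0, 0, 0, -1.2, -0.32, 0, 0]
    - [0, 0, 0, -2.4, -0.64, 0, 0]
    - [0, 0, 0, -3.2, -0.86, 0, 0]
    - [0, 0, 0, -3.5, -0.94, 0, 0]
    - [0, 0, 0, -3.55, -0.95, 0, 0]
    - [0, 0, 0, -3.6, -0.96, 0, 0]
    - [0, 0, 0, -3.65, -0.98, 0, 0]
    - [0, 0, 0, -3.7, -0.99, 0, 0]
    - [0, 0, 0, -3.75, -1.0, 0, 0]
    - [0, 0, 0, -3.8, -1.02, 0, 0]
    - [0, 0, 0, -3.85, -1.03, 0, 0]
    - [0, 0, 0, -3.9, -1.04, 0, 0]

```text
time: 15.05
position: [0.548, 0.2091, 0.0444]
tool_rot: [1.908, 2.496, 0.0]
ft_force: [-0.4, 0.4, 0.0]
grip_width: 0.005
grip_force: 0.0
```

>>> carry_out:
  steps:
    - [0, 0, 0, -0.05, -0.01, 0, 0]
    - [0, 0, 0, -0.1, -0.03, 0, 0]
    - [0, 0, 0, -0.15, -0.04, 0, 0]
    - [0, 0, 0, -0.2, -0.05, 0, 0]
    - [0, 0, 0, -0.25, -0.07, 0, 0]
    - [0, 0, 0, -0.3, -0.08, 0, 0]
    - [0, 0, 0, -0.3, -0.08, 0, 0]

```text
time: 15.75
position: [0.5474, 0.209, 0.0448]
tool_rot: [1.907, 2.494, 0.007]
ft_force: [6.1, 1.9, -4.5]
grip_width: 0.011
grip_force: 3.4
```

The touches put the pocket centre at about (0.5623, 0.2317), within 1.5 mm of the visual estimate. Back to the dish, which is already centred.

>>> carry_out:
  steps:
    - [0, 0, 0, 0.6, 0.15, 0, 0]
    - [0, 0, 0, 0.8, 0.2, 3, 0]
    - [0, 0, 0, 0.8, 0.2, 7, 0]
    - [0, 0, -4, 0.5, -3, 11, 0.5]
    - [0, 0, -10, 0, -7.5, 12, 1]
    - [0, 0, -18.4, -0.5, -12, 12, 1]
    - [0, 0, -18.4, -1, -16.5, 12, 1]
    - [0, 0, -18.4, -1.5, -21, 12, 1]
    - [0, 0, -18.4, -2, -25.5, 12, 1]
    - [0, 0, -18.4, -2.5, -30, 12, 1]
    - [0, 0, -18.4, -3, -34.5, 12, 1]
    - [0, 0, -18.4, -3.5, -39, 12, 1]

```text
time: 16.95
position: [0.5089, -0.183, 0.1644]
tool_rot: [-2.282, -2.158, 0.001]
ft_force: [0.4, 0.0, -0.3]
grip_width: 0.74
grip_force: 0.0
```

>>> carry_out:
  steps:
    - [0, 0, 0, 0.15, -4.5, 0, 1]
    - [0, 0, 0, 0.15, -9, 0, 1]
    - [0, 0, 0, 0.15, -13.5, -1, 1]
    - [0, 0, 0, 0.15, -18, -4, 1]
    - [0, 0, 0, 0.15, -18.9, -6.5, 1]
    - [0, 0, 0, 0.15, -18.9, -8.5, 1]
    - [0, 0, 0, 0.15, -18.9, -8.5, 1]
    - [0, 0, 0, 0.15, -18.9, -8.5, 1]

```text
time: 17.75
position: [0.5116, -0.3697, 0.0794]
tool_rot: [-2.281, -2.158, -0.001]
ft_force: [0.5, 0.2, 0.3]
grip_width: 1.0
grip_force: 0.0
```

```bash
cat > st.py <<'E'
from h import *
np.set_printoptions(precision=4,suppress=True)
s=ctrl.get_state(); M=R.from_rotvec(s['tool_rot']).as_matrix();print(s['position'],s['ft_force'],s['grip_width'],s['grip_force'],np.degrees(np.arctan2(M[1,1],M[0,1])))
E
python3 st.py
```

```text
[ 0.5116 -0.3697  0.0794] [0.5135 0.1747 0.3053] 1.000015825832812 0.0 -3.1527537601173776
```

>>> carry_out:
  steps:
    - [0, 0, 0, -0.14, -0.23, 0, 1]
    - [0, 0, 0, -0.14, -0.23, -2, 1]
    - [0, 0, 0, -0.14, -0.23, -4, 1]
    - [0, 0, 0, -0.14, -0.23, -5.5, 1]
    - [0, 0, 0, -0.14, -0.23, -6.3, 1]
    - [0, 0, 0, -0.14, -0.23, -6.3, 1]
    - [0, 0, 0, -0.14, -0.23, -6.3, 1]

```text
time: 18.45
position: [0.5108, -0.3732, 0.0172]
tool_rot: [2.282, 2.158, 0.0]
ft_force: [-0.1, 0.8, -0.5]
grip_width: 1.001
grip_force: 0.0
```

>>> carry_out:
  steps:
    - [0, 0, 0, 0, 0, 0, 0.5]
    - [0, 0, 0, 0, 0, 0, 0.5]
    - [0, 0, 0, 0, 0, 0, 0.5]
    - [0, 0, 0, 0, 0, 0, 0.5]
    - [0, 0, 0, 0, 0, 0, 0.5]
    - [0, 0, 0, 0, 0, 0, 0.5]
    - [0, 0, 0, 0, 0, 0, 0.5]
    - [0, 0, 0, 0, 0, 0, 0.5]
  squeeze: 20

```text
time: 19.25
position: [0.5102, -0.373, 0.0165]
tool_rot: [2.283, 2.158, -0.0]
ft_force: [-0.3, -0.3, 2.3]
grip_width: 0.644
grip_force: 20.0
```

>>> carry_out:
  steps:
    - [0, 0, 0, 0, 0, 2, 0.5]
    - [0, 0, 0, 0, 0, 5, 0.5]
    - [0, 0, 0, 0, 0, 9, 0.5]
    - [0, 0, 2, 0, 3, 12, 0.5]
    - [0, 0, 8, 0.5, 7.5, 12, 0.5]
    - [0, 0, 14, 1, 12, 12, 0.5]
    - [0, 0, 18.2, 1.5, 16.5, 12, 0.5]
    - [0, 0, 18.2, 2, 21, 12, 0.5]
    - [0, 0, 18.2, 2.5, 25.5, 12, 0.5]
    - [0, 0, 18.2, 3, 30, 12, 0.5]
    - [0, 0, 18.2, 3.5, 34.5, 12, 0.5]
    - [0, 0, 18.2, 4, 38, 12, 0.5]

```text
time: 20.45
position: [0.5497, 0.0104, 0.1363]
tool_rot: [-1.91, -2.494, -0.001]
ft_force: [0.1, -0.7, -1.1]
grip_width: 0.64
grip_force: 20.0
```

>>> carry_out:
  steps:
    - [0, 0, 0, 0.2, 4, 0, 0.5]
    - [0, 0, 0, 0.5, 8, 0, 0.5]
    - [0, 0, 0, 0.8, 12, 0, 0.5]
    - [0, 0, 0, 1, 16, 0, 0.5]
    - [0, 0, 0, 1.2, 19, 0, 0.5]
    - [0, 0, 0, 1.2, 21, 0, 0.5]
    - [0, 0, 0, 1.2, 22, 0, 0.5]
    - [0, 0, 0, 1.2, 22.4, -2, 0.5]
    - [0, 0, 0, 1.2, 22.4, -4, 0.5]
    - [0, 0, 0, 1.2, 22.4, -4, 0.5]
    - [0, 0, 0, 1.2, 22.4, -4, 0.5]

```text
time: 21.55
position: [0.5622, 0.23, 0.0962]
tool_rot: [-1.914, -2.491, 0.002]
ft_force: [-0.0, -0.6, -1.4]
grip_width: 0.638
grip_force: 20.0
```

```bash
python3 st.py
```

```text
[0.5622 0.23   0.0962] [-0.0004 -0.589  -1.4348] 0.638272494193962 19.971957388333976 14.933144982444022
```

>>> carry_out:
  steps:
    - [0, 0, 0, 0.02, 0.11, 0, 0.5]
    - [0, 0, 0, 0.02, 0.11, -1, 0.5]
    - [0, 0, 0, 0.02, 0.11, -2, 0.5]
    - [0, 0, 0, 0.02, 0.11, -2.4, 0.5]
    - [0, 0, 0, 0.02, 0.11, -2.6, 0.5]
    - [0, 0, 0, 0.02, 0.11, -2.8, 0.5]
    - [0, 0, 0, 0.02, 0.11, -3, 0.5]
    - [0, 0, 0, 0.02, 0.11, -3.2, 0.5]

```text
time: 22.35
position: [0.5626, 0.2323, 0.0645]
tool_rot: [1.912, 2.492, 0.001]
ft_force: [0.1, -0.8, 0.0]
grip_width: 0.643
grip_force: 20.0
```

>>> carry_out:
  steps:
    - [0, 0, 0, 0, -0.05, -0.5, 0.5]
    - [0, 0, 0, 0, -0.05, -1.1, 0.5]
    - [0, 0, 0, 0, -0.05, -1.8, 0.5]
    - [0, 0, 0, 0, -0.05, -2.5, 0.5]
    - [0, 0, 0, 0, -0.05, -3.1, 0.5]
    - [0, 0, 0, 0, -0.05, -3.5, 0.5]
    - [0, 0, 0, 0, -0.05, -3.7, 0.5]
    - [0, 0, 0, 0, -0.05, -3.85, 0.5]
    - [0, 0, 0, 0, -0.05, -3.95, 0.5]
    - [0, 0, 0, 0, -0.05, -3.95, 0.5]

```text
time: 23.35
position: [0.5625, 0.2317, 0.0249]
tool_rot: [1.912, 2.492, 0.0]
ft_force: [-0.2, -0.7, -0.8]
grip_width: 0.637
grip_force: 20.0
```

Going on down until it touches the floor.

>>> carry_out:
  steps:
    - [0, 0, 0, 0, 0, -0.05, 0.5]
    - [0, 0, 0, 0, 0, -0.1, 0.5]
    - [0, 0, 0, 0, 0, -0.15, 0.5]
    - [0, 0, 0, 0, 0, -0.15, 0.5]

```text
time: 23.75
position: [0.5626, 0.2317, 0.0245]
tool_rot: [1.912, 2.491, 0.0]
ft_force: [-2.4, -1.0, 6.3]
grip_width: 0.643
grip_force: 20.0
```

>>> carry_out:
  steps:
    - [0, 0, 0, 0, 0, 0, 0.8]
    - [0, 0, 0, 0, 0, 0, 1]
    - [0, 0, 0, 0, 0, 0, 1]
    - [0, 0, 0, 0, 0, 0, 1]
    - [0, 0, 0, 0, 0, 2, 1]
    - [0, 0, 0, 0, 0, 5, 1]
    - [0, 0, 0, 0, 0, 8, 1]
    - [0, 0, 8, 0, 0, 11, 1]
    - [0, 0, 16, -1, -4, 12, 1]
    - [0, 0, 24, -2, -8.5, 12, 1]
    - [0, 0, 32, -3, -13, 12, 1]
    - [0, 0, 40, -4, -17.5, 12, 1]

```text
time: 24.95
position: [0.5241, 0.0634, 0.1435]
tool_rot: [0.978, 2.985, -0.0]
ft_force: [1.0, -0.6, 0.4]
grip_width: 1.001
grip_force: 0.0
```

>>> carry_out:
  steps:
    - [0, 0, 8, -1, -4.5, 0, 1]
    - [0, 0, 16, -2, -9, 0, 1]
    - [0, 0, 24, -3, -13.5, -2, 1]
    - [0, 0, 31.7, -3.7, -18, -4, 1]
    - [0, 0, 31.7, -3.7, -18, -7, 1]
    - [0, 0, 31.7, -3.7, -18, -9, 1]
    - [0, 0, 31.7, -3.7, -18, -9, 1]
    - [0, 0, 31.7, -3.7, -18, -9, 1]

```text
time: 25.75
position: [0.4879, -0.1143, 0.0539]
tool_rot: [0.133, 3.139, 0.002]
ft_force: [0.1, -0.4, 0.4]
grip_width: 0.996
grip_force: 0.0
```

```bash
python3 st.py; python3 -c "
from h import *
snap('top','t2');a=cv2.imread('pics/t2.png')[200:310,190:420];cv2.imwrite('pics/c3.png',cv2.resize(a,None,fx=3,fy=3,interpolation=cv2.INTER_CUBIC))"
```

```text
[ 0.4879 -0.1143  0.0539] [ 0.1054 -0.3625  0.35  ] 0.9960276580116686 0.0 85.1627020176448
```

View pics/c3.png

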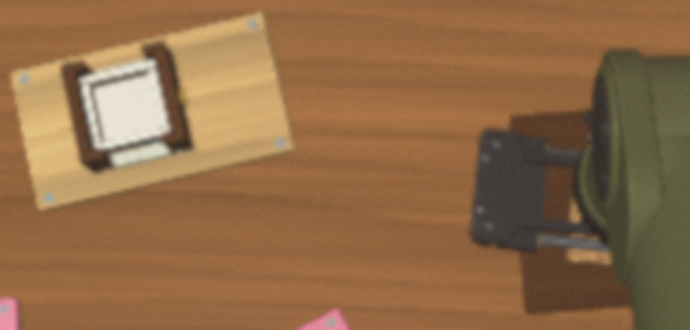

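The dish sits square in the pocket (crop about 80–175, 60–150). On to centring the cork.

>>> carry_out:
  steps:
    - [0, 0, 1.4, -0.23, -1.19, 0, 1]
    - [0, 0, 1.4, -0.23, -1.19, 0, 1]
    - [0, 0, 1.4, -0.23, -1.19, -1.5, 1]
    - [0, 0, 1.4, -0.23, -1.19, -2.8, 1]
    - [0, 0, 1.4, -0.23, -1.19, -3.5, 1]
    - [0, 0, 1.4, -0.23, -1.19, -3.9, 1]
    - [0, 0, 1.4, -0.23, -1.19, -3.9, 1]

```text
time: 26.5
position: [0.4848, -0.1262, 0.0136]
tool_rot: [-0.095, -3.139, -0.002]
ft_force: [-0.3, -0.1, 0.1]
grip_width: 1.002
grip_force: 0.0
```

>>> carry_out:
  steps:
    - [0, 0, 0, 0, 0, 0, 0.5]
    - [0, 0, 0, 0, 0, 0, 0.5]
    - [0, 0, 0, 0, 0, 0, 0.5]
    - [0, 0, 0, 0, 0, 0, 0.5]
    - [0, 0, 0, 0, 0, 0, 0.5]
    - [0, 0, 0, 0, 0, 0, 0.5]
    - [0, 0, 0, 0, 0, 0, 0.5]
    - [0, 0, 0, 0, 0, 0, 0.5]
  squeeze: 5

```text
time: 27.3
position: [0.4854, -0.127, 0.0147]
tool_rot: [0.096, 3.14, 0.0]
ft_force: [-0.1, -0.9, 2.2]
grip_width: 0.643
grip_force: 5.0
```

Gripped and aligned. Now open, rise, turn −90° and grip across x.

>>> carry_out:
  steps:
    - [0, 0, 0, 0, 0, 0, 1]
    - [0, 0, 0, 0, 0, 0, 1]
    - [0, 0, 0, 0, 0, 0, 1]
    - [0, 0, 0, 0, 0, 1.5, 1]
    - [0, 0, -6, 0, 0, 3, 1]
    - [0, 0, -14, 0, 0, 3, 1]
    - [0, 0, -22, 0, 0, 3, 1]
    - [0, 0, -30, 0, 0, 3, 1]
    - [0, 0, -38, 0, 0, 3, 1]
    - [0, 0, -46, 0, 0, 3, 1]
    - [0, 0, -54, 0, 0, 3, 1]
    - [0, 0, -62, 0, 0, 3, 1]

```text
time: 28.5
position: [0.4858, -0.1268, 0.0457]
tool_rot: [1.706, 2.637, 0.001]
ft_force: [0.3, -0.3, 0.1]
grip_width: 0.996
grip_force: 0.0
```

>>> carry_out:
  steps:
    - [0, 0, -8, 0, 0, 0, 1]
    - [0, 0, -16, 0, 0, 0, 1]
    - [0, 0, -24, 0, 0, 0, 1]
    - [0, 0, -28, 0, 0, 0, 1]
    - [0, 0, -28, 0, 0, -1, 1]
    - [0, 0, -28, 0, 0, -1.8, 1]
    - [0, 0, -28, 0, 0, -2.5, 1]
    - [0, 0, -28, 0, 0, -3, 1]
    - [0, 0, -28, 0, 0, -3, 1]
    - [0, 0, -28, 0, 0, -3, 1]

```text
time: 29.5
position: [0.4853, -0.1267, 0.0144]
tool_rot: [-2.287, -2.153, -0.0]
ft_force: [0.3, -0.3, 0.8]
grip_width: 0.999
grip_force: 0.0
```

>>> carry_out:
  steps:
    - [0, 0, 0, 0, 0, 0, 0.5]
    - [0, 0, 0, 0, 0, 0, 0.5]
    - [0, 0, 0, 0, 0, 0, 0.5]
    - [0, 0, 0, 0, 0, 0, 0.5]
    - [0, 0, 0, 0, 0, 0, 0.5]
    - [0, 0, 0, 0, 0, 0, 0.5]
    - [0, 0, 0, 0, 0, 0, 0.5]
    - [0, 0, 0, 0, 0, 0, 0.5]
  squeeze: 12

```text
time: 30.3
position: [0.4854, -0.1269, 0.0146]
tool_rot: [2.288, 2.152, 0.0]
ft_force: [0.6, 0.3, 0.6]
grip_width: 0.641
grip_force: 12.0
```

```bash
python3 st.py
```

```text
[ 0.4854 -0.1269  0.0146] [0.6277 0.2731 0.6243] 0.6407294639291792 11.997405588626862 -3.495914085460173
```

>>> carry_out:
  steps:
    - [0, 0, 0, 0, 0, 2, 0.5]
    - [0, 0, 0, 0, 0, 6, 0.5]
    - [0, 0, 0, 0, 0, 10, 0.5]
    - [0, 0, 6, 1, 4.5, 10.5, 0.5]
    - [0, 0, 12, 2, 9, 10.5, 0.5]
    - [0, 0, 18.5, 3, 13.5, 10.5, 0.5]
    - [0, 0, 18.5, 4, 18, 10.5, 0.5]
    - [0, 0, 18.5, 5, 22.5, 10.5, 0.5]
    - [0, 0, 18.5, 6, 27, 10.5, 0.5]
    - [0, 0, 18.5, 7, 31.5, 10.5, 0.5]
    - [0, 0, 18.5, 7.7, 34.5, 10.5, 0.5]
    - [0, 0, 18.5, 7.7, 35.8, 10.5, 0.5]

```text
time: 31.5
position: [0.5617, 0.2354, 0.1193]
tool_rot: [-1.906, -2.495, -0.003]
ft_force: [0.1, 0.6, -0.1]
grip_width: 0.645
grip_force: 12.0
```

>>> carry_out:
  steps:
    - [0, 0, 0, 0, 0, -2, 0.5]
    - [0, 0, 0, 0, 0, -3, 0.5]
    - [0, 0, 0, 0, 0, -3, 0.5]
    - [0, 0, 0, 0, 0, -3, 0.5]

```text
time: 31.9
position: [0.5625, 0.2298, 0.0895]
tool_rot: [1.914, 2.491, -0.001]
ft_force: [-0.5, 0.0, -0.6]
grip_width: 0.645
grip_force: 12.0
```

```bash
python3 st.py
```

```text
[0.5625 0.2298 0.0895] [-0.4732  0.0281 -0.6191] 0.6449621852157311 11.997831165790558 14.90751770280996
```

>>> carry_out:
  steps:
    - [0, 0, 0, 0, 0.12, 0, 0.5]
    - [0, 0, 0, 0, 0.12, -0.8, 0.5]
    - [0, 0, 0, 0, 0.12, -1.5, 0.5]
    - [0, 0, 0, 0, 0.12, -1.9, 0.5]
    - [0, 0, 0, 0, 0.12, -2.1, 0.5]
    - [0, 0, 0, 0, 0.12, -2.3, 0.5]
    - [0, 0, 0, 0, 0.12, -2.5, 0.5]
    - [0, 0, 0, 0, 0.12, -2.6, 0.5]

```text
time: 32.7
position: [0.5623, 0.2324, 0.0634]
tool_rot: [1.912, 2.492, 0.0]
ft_force: [0.2, 0.0, -0.9]
grip_width: 0.641
grip_force: 12.0
```

>>> carry_out:
  steps:
    - [0, 0, 0, 0, -0.05, -0.2, 0.5]
    - [0, 0, 0, 0, -0.05, -0.45, 0.5]
    - [0, 0, 0, 0, -0.05, -0.7, 0.5]
    - [0, 0, 0, 0, -0.05, -0.85, 0.5]
    - [0, 0, 0, 0, -0.05, -0.95, 0.5]
    - [0, 0, 0, 0, -0.05, -1.0, 0.5]
    - [0, 0, 0, 0, -0.05, -1.05, 0.5]
    - [0, 0, 0, 0, -0.05, -1.1, 0.5]
    - [0, 0, 0, 0, -0.05, -1.1, 0.5]

```text
time: 33.6
position: [0.5624, 0.2319, 0.0527]
tool_rot: [1.912, 2.492, 0.001]
ft_force: [-0.7, 0.5, 1.1]
grip_width: 0.639
grip_force: 12.0
```

>>> carry_out:
  steps:
    - [0, 0, 0, 0, 0, -0.05, 0.5]
    - [0, 0, 0, 0, 0, -0.1, 0.5]
    - [0, 0, 0, 0, 0, -0.1, 0.5]

```text
time: 33.9
position: [0.5624, 0.2319, 0.0526]
tool_rot: [1.912, 2.492, 0.0]
ft_force: [-3.1, -2.4, 7.0]
grip_width: 0.639
grip_force: 12.0
```

>>> carry_out:
  steps:
    - [0, 0, 0, 0, 0, 0, 0.8]
    - [0, 0, 0, 0, 0, 0, 1]
    - [0, 0, 0, 0, 0, 0, 1]
    - [0, 0, 0, 0, 0, 0, 1]
    - [0, 0, 0, 0, 0, 2, 1]
    - [0, 0, 0, 0, 0, 5, 1]
    - [0, 0, -8, 0, 0, 8, 1]
    - [0, 0, -16, -0.6, -4, 9, 1]
    - [0, 0, -24, -1.2, -8.5, 9, 1]
    - [0, 0, -32, -1.8, -13, 9, 1]
    - [0, 0, -40, -2.4, -17.5, 9, 1]
    - [0, 0, -48, -3, -22, 9, 1]

```text
time: 35.1
position: [0.5319, 0.0101, 0.1417]
tool_rot: [2.764, 1.491, 0.001]
ft_force: [0.9, -0.8, -1.0]
grip_width: 1.001
grip_force: 0.0
```

>>> carry_out:
  steps:
    - [0, 0, -8, -0.6, -4.5, 0, 1]
    - [0, 0, -16, -1.2, -9, 0, 1]
    - [0, 0, -24, -1.8, -13.5, 0, 1]
    - [0, 0, -32, -2.4, -18, 0, 1]
    - [0, 0, -40, -3, -22, -1, 1]
    - [0, 0, -48, -3.5, -26.2, -4, 1]
    - [0, 0, -51.8, -3.5, -26.2, -7, 1]
    - [0, 0, -51.8, -3.5, -26.2, -8, 1]
    - [0, 0, -51.8, -3.5, -26.2, -8, 1]
    - [0, 0, -51.8, -3.5, -26.2, -8, 1]

```text
time: 36.1
position: [0.4986, -0.2488, 0.0626]
tool_rot: [3.138, 0.149, 0.002]
ft_force: [1.6, -1.0, 0.3]
grip_width: 0.997
grip_force: 0.0
```

```bash
python3 st.py
```

```text
[ 0.4986 -0.2488  0.0626] [ 1.6406 -0.9767  0.2635] 0.9974241455211131 0.0 -84.57730468103641
```

Shift to (0.497, −0.250) and go down to 0.0145.

>>> carry_out:
  steps:
    - [0, 0, 0, -0.15, -0.12, 0, 1]
    - [0, 0, 0, -0.15, -0.12, -1.5, 1]
    - [0, 0, 0, -0.15, -0.12, -3, 1]
    - [0, 0, 0, -0.15, -0.12, -4.2, 1]
    - [0, 0, 0, -0.15, -0.12, -4.7, 1]
    - [0, 0, 0, -0.15, -0.12, -4.8, 1]
    - [0, 0, 0, -0.15, -0.12, -4.8, 1]

```text
time: 36.8
position: [0.4957, -0.2512, 0.013]
tool_rot: [-3.138, -0.143, 0.001]
ft_force: [0.2, 0.7, 0.5]
grip_width: 0.998
grip_force: 0.0
```

>>> carry_out:
  steps:
    - [0, 0, 0, 0, 0, 0, 0.5]
    - [0, 0, 0, 0, 0, 0, 0.5]
    - [0, 0, 0, 0, 0, 0, 0.5]
    - [0, 0, 0, 0, 0, 0, 0.5]
    - [0, 0, 0, 0, 0, 0, 0.5]
    - [0, 0, 0, 0, 0, 0, 0.5]
    - [0, 0, 0, 0, 0, 0, 0.5]
    - [0, 0, 0, 0, 0, 0, 0.5]
  squeeze: 5

```text
time: 37.6
position: [0.4959, -0.2514, 0.0136]
tool_rot: [3.138, 0.143, 0.0]
ft_force: [0.0, 0.3, 0.0]
grip_width: 0.644
grip_force: 5.0
```

>>> carry_out:
  steps:
    - [0, 0, 0, 0, 0, 0, 1]
    - [0, 0, 0, 0, 0, 0, 1]
    - [0, 0, 0, 0, 0, 0, 1]
    - [0, 0, 0, 0, 0, 1.5, 1]
    - [0, 0, 6, 0, 0, 3, 1]
    - [0, 0, 14, 0, 0, 3, 1]
    - [0, 0, 22, 0, 0, 3, 1]
    - [0, 0, 30, 0, 0, 3, 1]
    - [0, 0, 38, 0, 0, 3, 1]
    - [0, 0, 46, 0, 0, 3, 1]
    - [0, 0, 54, 0, 0, 3, 1]
    - [0, 0, 62, 0, 0, 3, 1]

```text
time: 38.8
position: [0.4962, -0.2517, 0.0448]
tool_rot: [2.61, 1.745, 0.001]
ft_force: [0.9, 0.8, -0.3]
grip_width: 1.001
grip_force: 0.0
```

>>> carry_out:
  steps:
    - [0, 0, 8, 0, 0, 0, 1]
    - [0, 0, 16, 0, 0, 0, 1]
    - [0, 0, 24, 0, 0, 0, 1]
    - [0, 0, 28, 0, 0, 0, 1]
    - [0, 0, 28, 0, 0, -1, 1]
    - [0, 0, 28, 0, 0, -1.8, 1]
    - [0, 0, 28, 0, 0, -2.5, 1]
    - [0, 0, 28, 0, 0, -3, 1]
    - [0, 0, 28, 0, 0, -3, 1]
    - [0, 0, 28, 0, 0, -3, 1]

```text
time: 39.8
position: [0.4958, -0.2512, 0.0132]
tool_rot: [-2.118, -2.32, -0.0]
ft_force: [-0.7, -0.5, -0.5]
grip_width: 1.002
grip_force: 0.0
```

>>> carry_out:
  steps:
    - [0, 0, 0, 0, 0, 0, 0.5]
    - [0, 0, 0, 0, 0, 0, 0.5]
    - [0, 0, 0, 0, 0, 0, 0.5]
    - [0, 0, 0, 0, 0, 0, 0.5]
    - [0, 0, 0, 0, 0, 0, 0.5]
    - [0, 0, 0, 0, 0, 0, 0.5]
    - [0, 0, 0, 0, 0, 0, 0.5]
    - [0, 0, 0, 0, 0, 0, 0.5]
  squeeze: 15

```text
time: 40.6
position: [0.4959, -0.2514, 0.0136]
tool_rot: [2.118, 2.32, 0.0]
ft_force: [0.5, -0.3, 0.4]
grip_width: 0.636
grip_force: 15.0
```

```bash
python3 st.py
```

```text
[ 0.4959 -0.2514  0.0136] [ 0.5256 -0.284   0.4076] 0.6355062850594677 15.000106394290924 5.202166984209181
```

>>> carry_out:
  steps:
    - [0, 0, 0, 0, 0, 2, 0.5]
    - [0, 0, 0, 0, 0, 6, 0.5]
    - [0, 0, 0, 0, 0, 10, 0.5]
    - [0, 0, 5, 0.6, 4, 10.5, 0.5]
    - [0, 0, 9.8, 1.2, 8.5, 10.5, 0.5]
    - [0, 0, 9.8, 1.8, 13, 10.5, 0.5]
    - [0, 0, 9.8, 2.4, 17.5, 10.5, 0.5]
    - [0, 0, 9.8, 3, 22, 10.5, 0.5]
    - [0, 0, 9.8, 3.6, 26.5, 10.5, 0.5]
    - [0, 0, 9.8, 4.2, 31, 10.5, 0.5]
    - [0, 0, 9.8, 4.8, 35.5, 10.5, 0.5]
    - [0, 0, 9.8, 5.4, 39, 10.5, 0.5]

```text
time: 41.8
position: [0.5494, 0.1418, 0.1186]
tool_rot: [-1.91, -2.494, -0.001]
ft_force: [-0.2, 0.0, 0.0]
grip_width: 0.639
grip_force: 15.0
```

>>> carry_out:
  steps:
    - [0, 0, 0, 0.5, 4, 0, 0.5]
    - [0, 0, 0, 1, 7, 0, 0.5]
    - [0, 0, 0, 1.25, 9, 0, 0.5]
    - [0, 0, 0, 1.25, 9.3, -1, 0.5]
    - [0, 0, 0, 1.25, 9.3, -2.5, 0.5]
    - [0, 0, 0, 1.25, 9.3, -3, 0.5]
    - [0, 0, 0, 1.25, 9.3, -3, 0.5]
    - [0, 0, 0, 1.25, 9.3, -3, 0.5]
    - [0, 0, 0, 1.25, 9.3, -3, 0.5]

```text
time: 42.7
position: [0.5628, 0.2309, 0.089]
tool_rot: [1.913, 2.491, 0.001]
ft_force: [-0.0, -0.7, -0.7]
grip_width: 0.641
grip_force: 15.0
```

```bash
python3 st.py
```

```text
[0.5628 0.2309 0.089 ] [-0.0377 -0.6875 -0.7342] 0.6405305064474891 14.999950379133224 14.933067256246122
```

>>> carry_out:
  steps:
    - [0, 0, 0, -0.02, 0.05, -0.6, 0.5]
    - [0, 0, 0, -0.02, 0.05, -1.2, 0.5]
    - [0, 0, 0, -0.02, 0.05, -1.5, 0.5]
    - [0, 0, 0, -0.02, 0.05, -1.5, 0.5]
    - [0, 0, 0, -0.02, 0.05, -1.5, 0.5]

```text
time: 43.2
position: [0.562, 0.2322, 0.0734]
tool_rot: [1.912, 2.493, 0.0]
ft_force: [0.7, -0.3, 0.4]
grip_width: 0.644
grip_force: 15.0
```

>>> carry_out:
  steps:
    - [0, 0, 0, 0.03, -0.04, -0.2, 0.5]
    - [0, 0, 0, 0.03, -0.04, -0.4, 0.5]
    - [0, 0, 0, 0.03, -0.04, -0.55, 0.5]
    - [0, 0, 0, 0.03, -0.04, -0.7, 0.5]
    - [0, 0, 0, 0.03, -0.04, -0.8, 0.5]
    - [0, 0, 0, 0.03, -0.04, -0.9, 0.5]
    - [0, 0, 0, 0.03, -0.04, -1.0, 0.5]
    - [0, 0, 0, 0.03, -0.04, -1.05, 0.5]
    - [0, 0, 0, 0.03, -0.04, -1.05, 0.5]

```text
time: 44.1
position: [0.5624, 0.2317, 0.063]
tool_rot: [1.912, 2.492, 0.0]
ft_force: [-0.1, -0.1, -0.5]
grip_width: 0.642
grip_force: 15.0
```

It is inside with no load on it. Now the last millimetres.

>>> carry_out:
  steps:
    - [0, 0, 0, 0, 0, -0.05, 0.5]
    - [0, 0, 0, 0, 0, -0.1, 0.5]
    - [0, 0, 0, 0, 0, -0.15, 0.5]
    - [0, 0, 0, 0, 0, -0.18, 0.5]
    - [0, 0, 0, 0, 0, -0.18, 0.5]

```text
time: 44.6
position: [0.5625, 0.2317, 0.0616]
tool_rot: [1.912, 2.492, 0.0]
ft_force: [-1.2, -0.8, 2.5]
grip_width: 0.642
grip_force: 15.0
```

>>> carry_out:
  steps:
    - [0, 0, 0, 0, 0, 0, 0.8]
    - [0, 0, 0, 0, 0, 0, 1]
    - [0, 0, 0, 0, 0, 0, 1]
    - [0, 0, 0, 0, 0, 0, 1]
    - [0, 0, 0, 0, 0, 2, 1]
    - [0, 0, 0, 0, 0, 5, 1]
    - [0, 0, 0, 0, 0, 9, 1]
    - [0, 0, 0, 0, 0, 12, 1]
    - [0, 0, 0, 0, -2, 12, 1]
    - [0, 0, 0, 0, -2, 12, 1]
    - [0, 0, 0, 0, -2, 12, 1]

```text
time: 45.7
position: [0.5623, 0.2112, 0.1806]
tool_rot: [-1.914, -2.491, 0.001]
ft_force: [0.6, -0.7, -0.4]
grip_width: 0.995
grip_force: 0.0
```

```bash
python3 st.py; python3 -c "
from h import *
snap('wrist','w3');snap('scene','s3');a=cv2.imread('pics/w3.png')[90:290,230:470];b=cv2.imread('pics/s3.png')[150:290,300:480]
a=cv2.resize(a,(480,400),interpolation=cv2.INTER_CUBIC);cv2.imwrite('pics/c4.png',np.hstack([cv2.resize(a,(420,350)),cv2.resize(b,(380,350),interpolation=cv2.INTER_CUBIC)]))"
```

```text
[0.5623 0.2112 0.1806] [ 0.5994 -0.6925 -0.3511] 0.9949775930393352 0.0 14.921856680944963
```

View pics/c4.png

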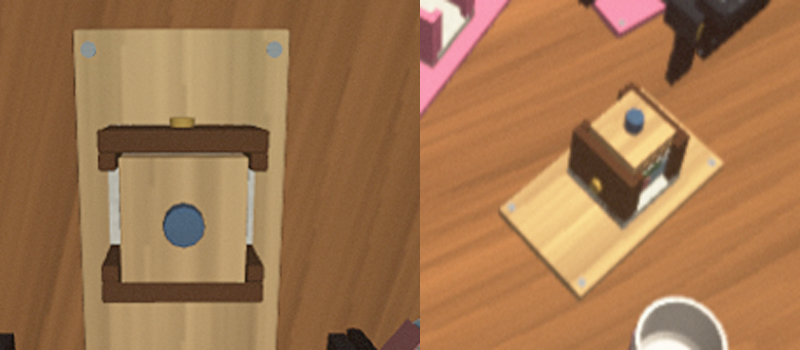

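The lid (crop 120–245, 152–283) sits square in the pocket, knob up, with its top just above the wall tops as it should be. The hand is clear, so I hand in.

```bash
python3 -c "
from bench import ctrl
print(ctrl.close_job())"
```

```text
the job is handed in; nothing more can be done
None
```

I placed the dish, cork spacer and knobbed lid in that order in the wooden jig's pocket, each lowered home and let go before the next, and handed the job in at about 46 s; the hand-in returned no verdict.

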